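Find the free gap of the curing clamp with a feeler blade

TASK

Take the red-handled feeler out of its stand and try its blade in the gaps of the wooden curing clamp, drawing it out again wherever it jams, until you find a gap that takes it all the way. Leave the feeler standing there, pushed fully home until the grip rests on the jaws, to mark the station for the next bonding. Feel your way and never force the blade against the clamp (keep well below 40 N), and leave everything else on the table where it is.

Things in the scene. Friction and masses are not known exactly. Their poses are not given: they have to be found in the camera images.
- feeler_grip (a point): centre of the feeler's red grip, 14 mm thick (y), 30 mm wide (x), 52 mm high (z); its flat underside is the shoulder, 26 mm below this point; the tip is 70 mm below. z points up from tip to grip. Starts upright in the stand; a half turn about z makes no difference
- feeler_tip (a point): middle of the rounded tip of the feeler's steel blade, 4 mm thick (y), 24 mm wide (x), reaching 44 mm below the grip's shoulder; same axes as the grip
- feeler: the whole feeler, about 60 g, origin at the tip of its blade
- stand: fixed wooden stand, 60 x 60 mm, 56 mm high, with an upright slot 32 mm long (x) and 7 mm wide (y) that holds the feeler's blade; the feeler's shoulder rests on its top. Origin: centre of its underside
- clamp: fixed curing clamp: light wooden jaw block 228 mm long (y), 46 mm wide (x), on a 256 x 66 mm metal plate; its top is 66 mm above the table. Four like, dark-lined upright gaps a to d from +y to -y, open at the top, 48 mm apart along y, a brass screw before (-x) each. Origin: centre of its underside
- gap_a (a point): mouth centre of the first (a, at the +y end) gap as drawn, level with the jaw top. x along the gap, y across it (towards gap a), z up. The real gap may lie up to 2.5 mm to either side along y (same shift for all four). Each gap is 6 mm wide (y), 38 mm long (x), 56 mm deep; its long upper edges are bevelled at 45 degrees, 14 mm apart at the top, over the first 4 mm
- gap_b (a point): mouth centre of the second (b) gap as drawn, level with the jaw top. x along the gap, y across it (towards gap a), z up. The real gap may lie up to 2.5 mm to either side along y (same shift for all four). In each gap, about 5 to 20 mm down, a sprung pin in the -y wall drags on the blade with a few newtons, so it must be pushed in
- gap_c (a point): mouth centre of the third (c) gap as drawn, level with the jaw top. x along the gap, y across it (towards gap a), z up. The real gap may lie up to 2.5 mm to either side along y (same shift for all four). A hidden bar on stiff springs (3 N per mm) crosses the row 25 mm down: it blocks two or three gaps and leaves at least one free; which, only trying shows
- gap_d (a point): mouth centre of the fourth (d, at the -y end) gap as drawn, level with the jaw top. x along the gap, y across it (towards gap a), z up. The real gap may lie up to 2.5 mm to either side along y (same shift for all four). Made like the others
- bowl_2: bystander: white bowl with a cream patch, 130 mm across, 61 mm high; origin under its centre
- bowl_5: bystander: small white bowl, 78 mm across, 43 mm high; origin under its centre
- amber_jar: bystander: brown jar with blue cap, 47 mm across, 81 mm high; origin under its centre
- cork_block: bystander: cork sanding block, 50 x 76 x 28 mm; origin under its centre
- sherd_a: bystander: reddish potsherd, 52 x 47 x 12 mm; origin under its centre
- sherd_b: bystander: grey potsherd, 41 x 39 x 11 mm; origin under its centre
There are look-alikes about, which are no part of the job. There is more than one size of the feeler; the job needs the middle-sized.

How it is judged:
On the way, in this order (a step that is already met when the one before it is completed fails the run):
1. the feeler is drawn out of its stand (z of feeler_tip in the frame of stand above 0.06 m), for 0.1 s.
2. the blade has entered one of the gaps by at least 10 mm (((z of feeler_tip in the frame of gap_a below -0.01 m and horizontal distance between feeler_tip and gap_a below 0.012 m) or (z of feeler_tip in the frame of gap_b below -0.01 m and horizontal distance between feeler_tip and gap_b below 0.012 m) or (z of feeler_tip in the frame of gap_c below -0.01 m and horizontal distance between feeler_tip and gap_c below 0.012 m) or (z of feeler_tip in the frame of gap_d below -0.01 m and horizontal distance between feeler_tip and gap_d below 0.012 m))), for 0.1 s.
At the end, for the whole second after the job is handed in: the feeler stands at rest in one of the four gaps, its tip at least 41 mm below the jaw top (44 mm is fully home), within 6 mm across and 10 mm along of the gap's listed point, and within 0.12 rad of upright (((z of feeler_tip in the frame of gap_a below -0.041 m and y of feeler_tip in the frame of gap_a between -0.006 and 0.006 m and x of feeler_tip in the frame of gap_a between -0.01 and 0.01 m) or (z of feeler_tip in the frame of gap_b below -0.041 m and y of feeler_tip in the frame of gap_b between -0.006 and 0.006 m and x of feeler_tip in the frame of gap_b between -0.01 and 0.01 m) or (z of feeler_tip in the frame of gap_c below -0.041 m and y of feeler_tip in the frame of gap_c between -0.006 and 0.006 m and x of feeler_tip in the frame of gap_c between -0.01 and 0.01 m) or (z of feeler_tip in the frame of gap_d below -0.041 m and y of feeler_tip in the frame of gap_d between -0.006 and 0.006 m and x of feeler_tip in the frame of gap_d between -0.01 and 0.01 m)) and angle between feeler's own z axis and vertical below 0.12 rad and linear speed of feeler below 0.02 m/s); the robot touches nothing.
It fails at once if the feeler pressed against the clamp with more than 40 N (contact force between feeler and clamp above 40 N).
It fails at once if a bystander was moved more than 30 mm (distance of any of bowl_2, bowl_5, amber_jar, cork_block, sherd_a, sherd_b from where it was at the start of the episode above 0.03 m).
It also fails if it takes over 64 s, if anything falls off the work surface, if the arm or the gripper's body presses on something with over 40 N, if the wrist force passes 120 N, or if a joint passes its speed limit or range.

ROBOT

A 7-joint arm with a two-finger parallel gripper is mounted at the origin on a cart in front of the work surface, level with it; the furniture and walls round the work are solid. World frame = base frame: x ahead of the robot, y to its left, z up, the work surface at z = 0. Lengths are in m, angles in rad, forces in N, time in s.
With the tool pointing down it reaches from about 0.35 to 0.9 m from the base axis. Payload 8.1 kg.
Tool frame: the origin (TCP) lies midway between the tips of the shut fingers; the grasp point (between the pads) lies arm.grasp_offset behind it (arm.grasp_offset is the distance from the TCP to the grasp point, in m); z points along the fingers, y is the line along which they close (so a half turn about z gives the same grasp; the last joint's range is limited). The gripper opens to 92 mm and grips with 3 to 60 N. Pads are 19 mm wide; open, the fingers measure 130 mm over their backs; the gripper's body (75 mm by 190 mm) begins 47 mm behind the grasp point.
Start: joints at [0.998, 0.434, 0.025, 1.573, -0.012, 1.134, -0.075], TCP at [0.283, -0.557, 0.196] pointing down, gripper open.
Joint ranges: [-2.62, 2.62], [-0.44, 2.09], [-1.27, 1.32], [0.08, 2.57], [-1.32, 4.46], [0.12, 2], [-2.74, 2.74]. Speed limits (rad/s): [2.22, 2.22, 3.01, 3.01, 3.14, 3.14, 3.14].

INTERFACE

Orientations are given as a rotation vector (axis times angle).
In Python, from cell import observe, imaging, arm gives the robot as it stands.
- The arm moves only by the tool apply_moves, never from a script. Its argument "commands" is a list of rows, each a list of 5 numbers: the opening in per cent of the stroke, from 0 (shut) to 100 (fully open), then the shift along the world's x, y, z in units of 0.06 m (1.0 is 0.06 m), then the turn about the world's z in units of 0.5 rad (1.0 is 0.5 rad). A call has 1 to 12 rows; each row shifts and turns the commanded pose from where the row before left it; what a row does not reach is not made up. A row lasts 1/8 s, in which the tool goes at most 62.5 mm and 10.7 degrees, less where a joint would pass 70% of its speed; a pose out of reach is approached as far as the arm can. A call with a number of a shift or a turn outside -1 to 1 is refused whole. A call with a gripper value outside its range is refused whole. The fingers move at their own pace and stop on an object; "newtons" is the grip in N (left out, the last holds). Time passes only in rows, so rows that do not move let the fingers close. It gives the time, the measured TCP pose, the force, the opening and the grip force at its end, in the units of the state.
- observe(): the state, without advancing time (a new reading comes with each control period).
- imaging.get_image(name): name is "scene" or "top" or "wrist"; returns (picture, depth): 480x640x3 uint8, red, green, blue; 480x640 float32, m along the optical axis (not along the pixel's ray), 0 where there is no reading.
- imaging.camera_params(name): a dict with "camera_matrix" (3x3 intrinsics, pixels), "dist" ([k1, k2, p1, p2, k3] as OpenCV has them; the pictures are not rectified), "origin" and "rotation" of the camera in the world; the wrist camera has in their place "tool_from_camera" (4x4, takes a point from camera to tool coordinates, whose origin is the TCP and whose axes are the flange's). Camera axes: x right, y up, looking along -z (the intrinsics and any distortion apply to the point x, -y, -z); pixel columns grow to the right and rows downward; lengths in m; the calibration is good to about 2 mm. A picture is of the moment at which its call begins: read the wrist's pose just before it. camera_params takes no time and is no camera call.
- arm.sign_off(): hands the job in; it is judged then, once.
The state is a dict: "clock": time; "joints": joint angles; "dq": joint speeds; "joint_efforts": joint torques, N m; "position": TCP position; "ee_rot": TCP orientation; "force": force on the tool from outside, world axes, zero at the start; "ft_torque": the same for the moment, N m; "width": opening from 0.0 (shut) to 1.0 (fully open); "gripper_force": force on a finger pad.
Only numpy, scipy, OpenCV 4.12 (cv2) and the standard library are available. Lean on these libraries where they do the work, as an engineer would, in place of code of your own. Each camera call takes 0.05 s, during which the arm holds its last target. There are 200 camera calls.

## Working session

There is one attempt and no reset: what is moved stays moved. The work goes in short steps, Python scripts to look and compute and a tool call to move; the robot and the scene stay as the last step left them, time stands still between calls to the robot, and variables do not carry over. Pictures are saved under pics/ and viewed, at most 10 in all, crops included, and the job is handed in when it is done.

Besides the shell and the picture viewer there is one more tool, called after ">>>" in YAML: its name, and indented under it one key for each argument. apply_moves: Moves the arm, as the interface text tells. Its arguments: {"type":"object","properties":{"commands":{"type":"array"},"newtons":{"type":"number"}},"required":["commands"]}

```bash
mkdir -p pics
cat > h.py <<'E'
import numpy as np, cv2
from cell import observe, imaging, arm
def grab(n):
    s=observe(); im,d=imaging.get_image(n); np.savez(f'/tmp/{n}.npz',im=im,d=d,pos=s['position'],rot=s['ee_rot']); return im,d
def load(n):
    z=np.load(f'/tmp/{n}.npz'); return z['im'],z['d'],z['pos'],z['rot']
def cam(n,pos=None,rot=None):
    p=imaging.camera_params(n); K=np.array(p['camera_matrix'],float); D=np.array(p['dist'],float)
    if 'origin' in p: return K,D,np.array(p['origin'],float),np.array(p['rotation'],float)
    T=np.array(p['tool_from_camera']); R=cv2.Rodrigues(np.array(rot,float))[0]
    return K,D,np.array(pos)+R@T[:3,3],R@T[:3,:3]
def rays(c,uv):
    K,D,o,R=c; q=cv2.undistortPoints(np.array(uv,float).reshape(-1,1,2),K,D)[:,0]
    return np.c_[q[:,0],-q[:,1],-np.ones(len(q))]@R.T
def onplane(c,uv,z):
    r=rays(c,uv); o=c[2]; return o+r*((z-o[2])/r[:,2])[:,None]
def bydepth(c,uv,d): return c[2]+rays(c,uv)*np.array(d).reshape(-1,1)
def proj(c,P):
    K,D,o,R=c; q=(np.array(P,float).reshape(-1,3)-o)@R; q=q*[1,-1,-1]
    return cv2.projectPoints(q,np.zeros(3),np.zeros(3),K,D)[0][:,0]
def save(n,im): cv2.imwrite(f'pics/{n}.png',im[:,:,::-1])
E
python3 - <<'E'
from h import *
for n in('scene','top'):
    im,d=grab(n); save(n,im); c=cam(n); print(n,c[2],c[3].round(2).tolist(),c[0][0,0])
s=observe(); print(s['position'],s['ee_rot'],s['force'],arm.grasp_offset,s['clock'])
print(imaging.camera_params('wrist'))
E
```

```text
scene [0.04704084 0.49276596 0.52868257] [0.52, -1.15, -2.08] 460.63511041528704
top [ 0.46143782 -0.01258922  1.20520526] [0.09, -0.06, -1.57] 576.9750054321145
[ 0.28263787 -0.55687168  0.19561597] [-3.05401207e+00 -7.30824184e-01  7.95252330e-04] [-0.341875    0.27376108  0.34117116] 0.0188 0.1
{'camera_matrix': array([[373.80716792,   0.        , 319.44092141],
       [  0.        , 373.80716792, 237.51831518],
       [  0.        ,   0.        ,   1.        ]]), 'dist': array([-0.00115982,  0.        ,  0.        ,  0.        ,  0.        ]), 'tool_from_camera': array([[-1.13100569e-03,  9.57485460e-01,  2.88479313e-01,
         7.80992651e-02],
       [ 9.99999352e-01,  1.04633605e-03,  4.47704190e-04,
         9.98429816e-04],
       [ 1.26823946e-04,  2.88479633e-01, -9.57486024e-01,
        -1.88694178e-01],
       [ 0.00000000e+00,  0.00000000e+00,  0.00000000e+00,
         1.00000000e+00]])}
```

```bash
sed -i "s/np.array(p\['rotation'\],float)$/cv2.Rodrigues(np.array(p['rotation'],float))[0]/" h.py; grep -n Rodrigues h.py
```

```text
9:    if 'origin' in p: return K,D,np.array(p['origin'],float),cv2.Rodrigues(np.array(p['rotation'],float))[0]
10:    T=np.array(p['tool_from_camera']); R=cv2.Rodrigues(np.array(rot,float))[0]
```

View pics/top.png

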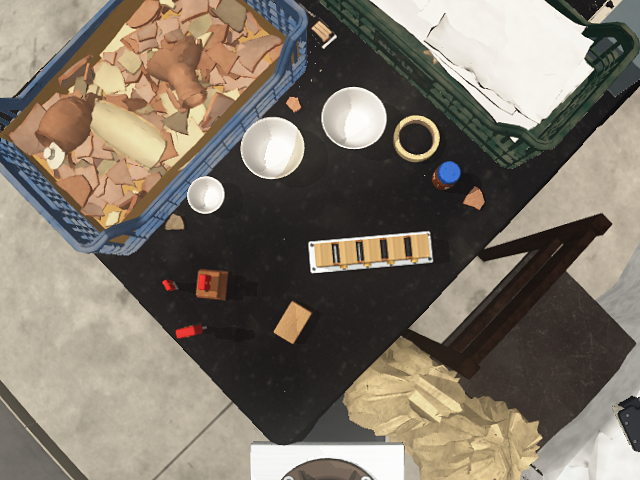

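View pics/scene.png

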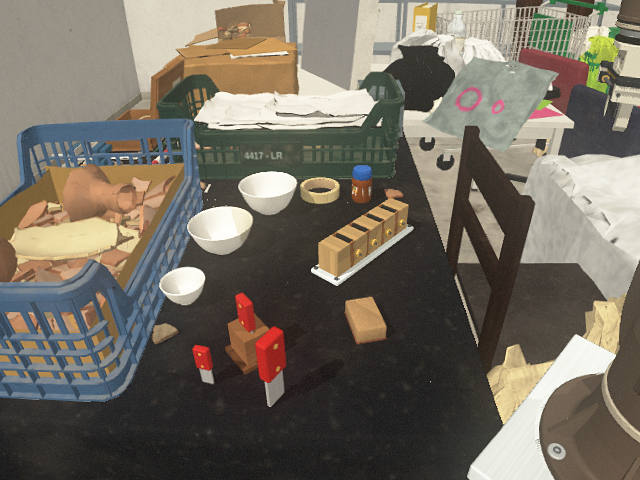

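Run:
```python
from h import *
im,d,_,_=load('top'); c=cam('top'); hsv=cv2.cvtColor(im,cv2.COLOR_RGB2HSV)
m=(((hsv[...,0]<6)|(hsv[...,0]>174))&(hsv[...,1]>190)&(hsv[...,2]>90)).astype(np.uint8)
m[:250]=0;m[380:]=0;m[:,250:]=0
n,l,st,ce=cv2.connectedComponentsWithStats(m)
for i in range(1,n):
    if st[i,4]<15: continue
    v,u=np.where(l==i); P=bydepth(c,np.c_[u,v],d[v,u]); print(st[i],ce[i],np.percentile(P,[2,50,98],axis=0).round(3).tolist())
    z=np.percentile(P[:,2],90); t=P[:,2]>z-.006
    X=onplane(c,np.c_[u,v][t],z)
    print('  top z',z,X.mean(0),cv2.minAreaRect((X[:,:2]*1000).astype(np.float32)))
# stand
m=((hsv[...,0]>5)&(hsv[...,0]<20)&(hsv[...,1]>90)).astype(np.uint8)
v,u=np.where(m[255:310,185:240]); v+=255;u+=185
P=bydepth(c,np.c_[u,v],d[v,u]); t=abs(P[:,2]-.056)<.006; print('stand',t.sum(),cv2.minAreaRect((P[t,:2]*1000).astype(np.float32)))
# clamp: points at z~.066
v,u=np.mgrid[220:285,300:445]; v=v.ravel();u=u.ravel()
P=bydepth(c,np.c_[u,v],d[v,u]); t=(abs(P[:,2]-.066)<.005); r=cv2.minAreaRect((P[t,:2]*1000).astype(np.float32));print('clamp',t.sum(),np.median(P[t,2]),r)
# gaps: dark pixels on jaws
g=((hsv[...,2]<60)).astype(np.uint8); g[:235]=0;g[268:]=0;g[:,:325]=0;g[:,418:]=0
n,l,st,ce=cv2.connectedComponentsWithStats(g)
for i in range(1,n):
    if st[i,4]<40: continue
    v,u=np.where(l==i); X=onplane(c,np.c_[u,v],.066); print(st[i],X.mean(0).round(4),cv2.minAreaRect((X[:,:2]*1000).astype(np.float32)))
a=cv2.resize(im[260:350,150:250],None,fx=6,fy=6); s=load('scene')[0]; b=cv2.resize(s[280:415,180:300],None,fx=4,fy=4)
b=cv2.resize(im[225:280,300:440],None,fx=5,fy=5); save('crop',np.vstack([cv2.resize(s[280:415,180:300],None,fx=2.6,fy=2.6)[:, :312],np.zeros((0,312,3),np.uint8)])) if 0 else None
A=cv2.resize(im[260:350,150:250],(400,360));B=cv2.resize(s[285:411,180:300],(343,360)); save('crop',np.hstack([A,B]))
```

```text
[198 274  13  16 165] [203.76969697 281.96363636] [[0.471, 0.23, 0.063], [0.484, 0.234, 0.106], [0.497, 0.245, 0.112]]
  top z 0.1093529401768476 [0.48455162 0.23741971 0.10935294] ((484.6066589355469, 236.98793029785156), (14.426717758178711, 28.916067123413086), 84.39201354980469)
[162 280  13  11  71] [167.61971831 285.38028169] [[0.469, 0.309, 0.0], [0.478, 0.317, 0.069], [0.488, 0.343, 0.074]]
  top z 0.07282917493486774 [0.47854462 0.31698736 0.07282917] ((478.7296447753906, 317.37518310546875), (21.791542053222656, 9.676041603088379), 32.49958801269531)
[176 325  26  13 221] [188.0678733  331.00904977] [[0.38, 0.247, 0.067], [0.391, 0.261, 0.121], [0.4, 0.283, 0.126]]
  top z 0.12320396652203369 [0.38976898 0.26583077 0.12320397] ((389.934326171875, 265.5497131347656), (16.53633689880371, 36.696319580078125), 12.918068885803223)
stand 332 ((482.5692138671875, 239.3813934326172), (42.697998046875, 50.451419830322266), 85.1163558959961)
clamp 2318 0.06501748929925866 ((547.9439697265625, -90.15547180175781), (46.58551788330078, 227.0746612548828), 4.930086135864258)
[325 235  49   5 129] [ 0.5756 -0.0324  0.066 ] ((573.8478393554688, -45.57839584350586), (95.2623291015625, 7.975470066070557), 89.82371520996094)
[404 238   8  18  97] [ 0.5542 -0.1619  0.066 ] ((554.6104736328125, -161.84788513183594), (34.996883392333984, 11.232275009155273), 5.494339466094971)
[380 240   8  18  84] [ 0.5513 -0.1137  0.066 ] ((550.7611694335938, -113.679931640625), (34.879730224609375, 11.064233779907227), 5.088118076324463)
[384 264  34   4  74] [ 0.5155 -0.1549  0.066 ] ((516.9267578125, -147.13253784179688), (65.49015808105469, 5.938587665557861), 89.75273132324219)
```

View pics/crop.png

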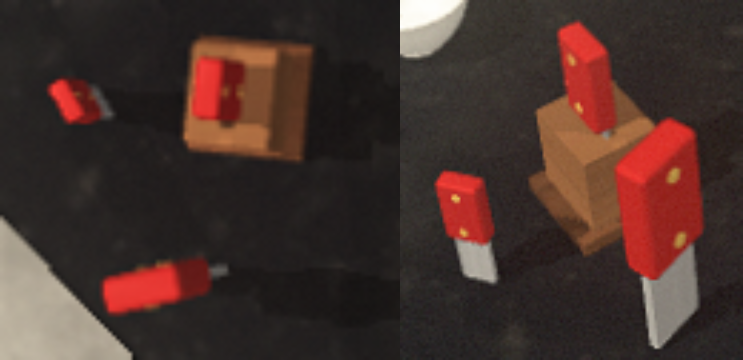

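The left crop shows three red-handled candidates: in the stand (204,282), small loose (168,285), large loose (188,331). The stand one measures 14×29 mm with its top at z≈0.109, so it fits the middle size. Next I check the height of obstacles (the chair) on the way.

Run:
```python
from h import *
im,d,_,_=load('top'); c=cam('top')
v,u=np.mgrid[0:480,0:640]; v=v.ravel();u=u.ravel(); P=bydepth(c,np.c_[u,v],d[v,u])
for y in np.arange(.35,-.75,-.1):
    print(round(y,2),[ (lambda t: round(float(np.percentile(P[t,2],98)),2) if t.sum()>5 else None)((abs(P[:,1]-y)<.05)&(abs(P[:,0]-x)<.05)&(d[v,u]>0)) for x in np.arange(.1,.9,.1)])
```

```text
0.35 [-0.75, -0.75, -0.0, 0.0, 0.07, 0.2, 0.13, 0.15]
0.25 [-0.76, -0.0, 0.0, 0.12, 0.11, 0.04, 0.11, 0.17]
0.15 [0.0, 0.0, 0.0, 0.0, 0.0, 0.0, 0.06, 0.11]
0.05 [0.02, 0.0, 0.0, 0.03, 0.07, 0.06, 0.06, 0.06]
-0.05 [0.02, -0.0, 0.0, 0.0, 0.07, 0.07, 0.0, 0.07]
-0.15 [0.0, -0.25, -0.0, 0.0, 0.07, 0.07, 0.02, 0.07]
-0.25 [-0.26, -0.23, 0.14, 0.13, 0.01, 0.01, 0.08, 0.14]
-0.35 [-0.08, -0.08, -0.23, 0.13, 0.13, 0.01, 0.21, 0.19]
-0.45 [-0.1, 0.33, 0.34, -0.29, 0.13, 0.13, 0.21, 0.21]
-0.55 [-0.15, -0.28, -0.28, -0.28, -0.29, 0.14, 0.0, 0.21]
-0.65 [-0.12, -0.16, -0.28, -0.28, -0.28, -0.75, -0.75, 0.0]
```

>>> apply_moves:
  commands:
    - [50,0,0,1,0]
    - [50,0.24,0.9,0,0.06]
    - [50,0.24,0.9,0,0.06]
    - [50,0.24,0.9,0,0.06]
    - [50,0.24,0.9,0,0.06]
    - [50,0.24,0.9,0,0.06]
    - [50,0.24,0.9,0,0.06]
    - [50,0.24,0.9,0,0.06]
    - [50,0.24,0.9,0,0.06]
    - [50,0.24,0.9,0,0.06]
    - [50,0.24,0.9,0,0.06]
    - [50,0.24,0.9,0,0.06]
  newtons: 30

```text
clock: 1.6
position: [0.4413, 0.0383, 0.2563]
ee_rot: [2.893, 1.224, -0.0]
force: [0.4, -0.3, 0.9]
width: 0.498
gripper_force: 0.0
```

>>> apply_moves:
  commands:
    - [50,0.14,0.66,0,-0.36]
    - [50,0.14,0.66,0,-0.36]
    - [50,0.14,0.66,0,-0.36]
    - [50,0.14,0.66,-0.5,-0.36]
    - [50,0.14,0.66,-0.6,-0.36]
    - [50,0,0,0,0]
    - [50,0,0,0,0]

```text
clock: 2.48
position: [0.4832, 0.2337, 0.1903]
ee_rot: [3.137, -0.151, -0.001]
force: [-0.1, -0.1, 0.5]
width: 0.499
gripper_force: 0.0
```

Run:
```python
from h import *
im,d=grab('wrist'); s=observe(); print(s['position'],s['ee_rot'],s['force'],s['clock']); save('w1',im)
c=cam('wrist',s['position'],s['ee_rot']); hsv=cv2.cvtColor(im,cv2.COLOR_RGB2HSV)
m=(((hsv[...,0]<6)|(hsv[...,0]>174))&(hsv[...,1]>150)&(hsv[...,2]>60))
v,u=np.where(m); P=bydepth(c,np.c_[u,v],d[v,u])
t=(np.hypot(P[:,0]-.4845,P[:,1]-.237)<.04)&(P[:,2]>.1); print(t.sum(),np.median(P[t,2]))
X=onplane(c,np.c_[u,v][t],.108); print(X.mean(0),cv2.minAreaRect((X[:,:2]*1000).astype(np.float32)))
```

```text
[0.48362647 0.23336721 0.19086519] [ 3.13746374e+00 -1.53194058e-01  8.50152261e-04] [-0.95211567  0.10633748 -0.02056269] 2.525
693 0.10865384083706181
[0.48596848 0.23878203 0.108     ] ((437.2811279296875, 254.51466369628906), (17.931493759155273, 138.080322265625), 71.88179779052734)
```

View pics/w1.png

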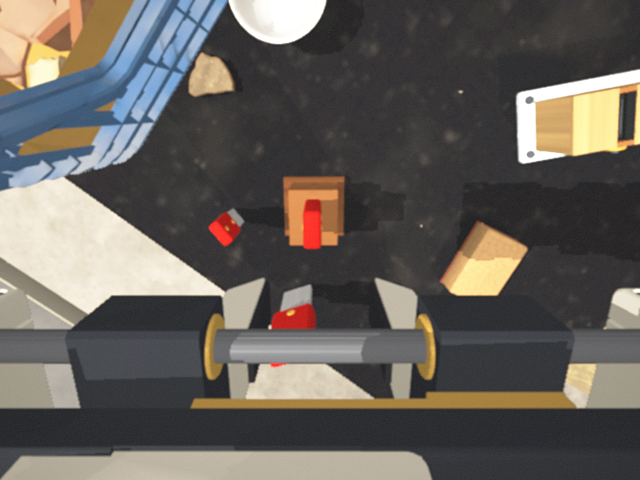

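The wrist view shows the feeler in its stand at (312,225), nearly aligned with the tool, with the large one at (293,320) and the small one at (226,228).

Run:
```python
from h import *
im,d,p,r=load('wrist'); c=cam('wrist',p,r); hsv=cv2.cvtColor(im,cv2.COLOR_RGB2HSV)
m=(((hsv[...,0]<6)|(hsv[...,0]>174))&(hsv[...,1]>150)&(hsv[...,2]>60)); m[:190]=0;m[255:]=0;m[:,:290]=0;m[:,335:]=0
v,u=np.where(m); P=bydepth(c,np.c_[u,v],d[v,u]); t=P[:,2]>.102
X=onplane(c,np.c_[u,v][t],.108); R=cv2.minAreaRect((X[:,:2]*1000).astype(np.float32)); print(t.sum(),X.mean(0),R)
print('tool x deg',2*np.degrees(np.arctan2(r[1],r[0])))
```

```text
666 [0.48741175 0.23833312 0.108     ] ((487.44647216796875, 238.6044158935547), (12.93779182434082, 30.40637969970703), 84.4465560913086)
tool x deg -5.513642669378763
```

>>> apply_moves:
  commands:
    - [50,0.06,0.08,-0.5,0]
    - [50,0,0,-0.5,0]
    - [50,0,0,-0.5,0]
    - [50,0,0,-0.4,0]
    - [50,0,0,-0.16,0]
    - [50,0,0,0,0]
    - [0,0,0,0,0]
    - [0,0,0,0,0]
    - [0,0,0,0,0]
    - [0,0,0,0,0]
  newtons: 30

```text
clock: 3.78
position: [0.487, 0.2393, 0.067]
ee_rot: [-3.138, 0.155, -0.001]
force: [-0.1, -0.0, 2.5]
width: 0.145
gripper_force: 30.0
```

>>> apply_moves:
  commands:
    - [0,0,0,0.2,0]
    - [0,0,0,0.4,0]
    - [0,0,0,0.5,0]
    - [0,0,0,0.5,0]
    - [0,0,0,0.3,0.0]
    - [0,0,0,0,0]

```text
clock: 4.53
position: [0.4876, 0.2397, 0.1826]
ee_rot: [-3.136, 0.155, -0.004]
force: [-0.4, -0.7, -0.3]
width: 0.147
gripper_force: 30.0
```

Run:
```python
from h import *
im,d=grab('wrist'); s=observe(); print(s['position'],s['ee_rot'],s['force'],s['width'],s['clock'])
t,_=grab('top'); sc,_=grab('scene')
save('hold',np.hstack([cv2.resize(sc[200:440,150:390],(400,400)),cv2.resize(im[190:370,200:440],(400,400))]))
```

```text
[0.48702031 0.23924217 0.18128437] [-3.13729174e+00  1.54634893e-01 -1.66190730e-03] [-0.21691967  0.38808361 -0.96085535] 0.14846326470292984 4.575
```

View pics/hold.png

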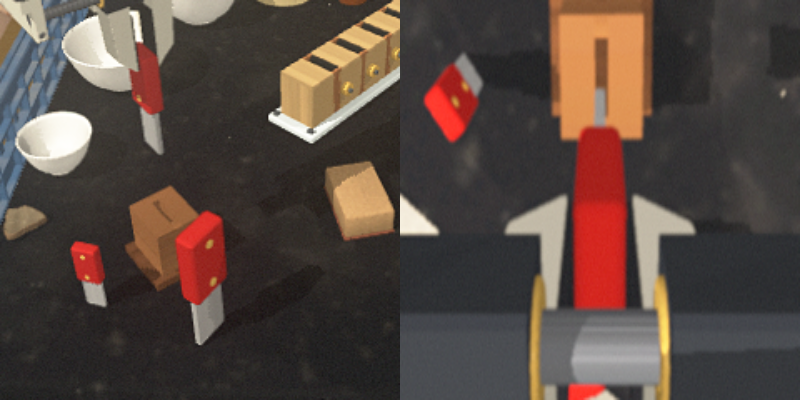

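>>> apply_moves:
  commands:
    - [0,0.13,-0.3,0,0]
    - [0,0.13,-0.7,0,0.06]
    - [0,0.13,-0.75,0,0.06]
    - [0,0.13,-0.75,0,0.06]
    - [0,0.13,-0.75,0,0.06]
    - [0,0.13,-0.7,-0.2,0.06]
    - [0,0.13,-0.34,-0.2,0.06]
    - [0,0,0,0,0]
    - [0,0,0,0,0]

```text
clock: 5.8
position: [0.541, -0.017, 0.1565]
ee_rot: [-3.138, -0.129, 0.001]
force: [-0.8, 0.8, -0.8]
width: 0.15
gripper_force: 30.0
```

Run:
```python
from h import *
im,d=grab('wrist'); s=observe(); r=s['ee_rot'];print(s['position'],2*np.degrees(np.arctan(r[1]/r[0])),s['force'],s['width'],s['clock'])
save('w3',im)
```

```text
[ 0.54123485 -0.01671112  0.15683392] 4.7510912529012685 [ 0.10532512  0.03154418 -0.18380155] 0.15263469011442876 5.85
```

View pics/w3.png

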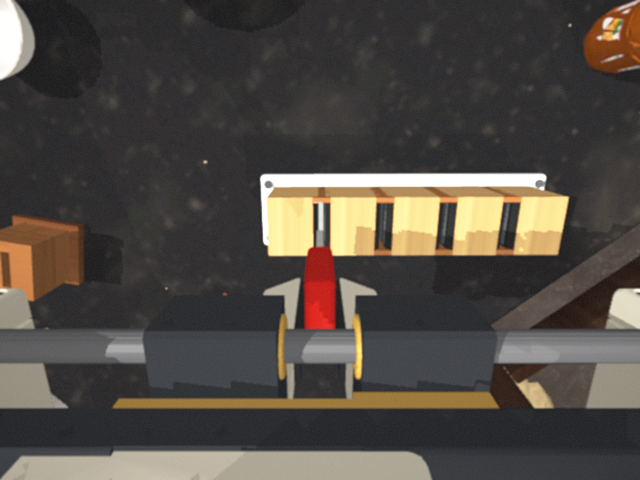

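The feeler hangs over gap a (tip at about (320,210)); gaps b, c and d are at u≈384, 447 and 509.

Run:
```python
from h import *
im,d,p,r=load('wrist'); c=cam('wrist',p,r)
hsv=cv2.cvtColor(im,cv2.COLOR_RGB2HSV).astype(int)
for n,(a,b) in dict(a=(306,336),b=(370,400),c=(433,463),d=(495,525)).items():
    row=hsv[205:245,a:b,2].mean(0); print(n,row.round().astype(int).tolist())
w=((hsv[...,0]>10)&(hsv[...,0]<28)&(hsv[...,1]>60)&(hsv[...,2]>120)); w[:180]=0;w[265:]=0;w[:,:255]=0;w[:,580:]=0
v,u=np.where(w); P=bydepth(c,np.c_[u,v],d[v,u]); t=abs(P[:,2]-.066)<.006; X=onplane(c,np.c_[u,v][t],.066)
R=cv2.minAreaRect((X[:,:2]*1000).astype(np.float32)); print(np.median(P[t,2]),R)
th=np.radians(4.93); C=np.array(R[0])/1000
g=[C+k*np.array([-np.sin(th),np.cos(th)]) for k in(.072,.024,-.024,-.072)]; print(np.round(g,4))
print(proj(c,[[*q,.066] for q in g]).round(1))
for k in range(3): print(onplane(c,[[(376,392),(439,455),(501,518)][k][0],225],.066) if 0 else '',end='')
uv=[[384,225],[447,225],[509.5,225]]; print(onplane(c,uv,.066).round(4), )
```

```text
a [254, 254, 254, 254, 255, 255, 248, 160, 60, 48, 68, 105, 156, 199, 207, 206, 192, 142, 98, 74, 59, 57, 55, 91, 206, 255, 255, 255, 254, 255]
b [244, 245, 246, 243, 224, 170, 85, 46, 49, 63, 77, 78, 70, 72, 80, 74, 60, 53, 53, 52, 53, 76, 144, 224, 249, 249, 250, 249, 249, 249]
c [249, 249, 243, 225, 184, 129, 78, 53, 55, 64, 76, 83, 80, 70, 59, 53, 53, 55, 55, 62, 87, 139, 191, 231, 251, 253, 253, 252, 253, 253]
d [245, 243, 229, 206, 178, 149, 117, 87, 72, 72, 73, 72, 65, 57, 50, 48, 51, 53, 55, 67, 92, 127, 164, 197, 227, 246, 250, 251, 251, 251]
0.06647382406424032 ((550.9606323242188, -90.85054779052734), (47.365325927734375, 228.53709411621094), 4.858390808105469)
[[ 0.5448 -0.0191]
 [ 0.5489 -0.0669]
 [ 0.553  -0.1148]
 [ 0.5571 -0.1626]]
[[321.6 226. ]
 [383.8 225.7]
 [445.9 225.4]
 [508.1 225.1]]
[[ 0.5495 -0.0671  0.066 ]
 [ 0.5534 -0.1155  0.066 ]
 [ 0.5573 -0.1637  0.066 ]]
```

>>> apply_moves:
  commands:
    - [0,0.05,-0.04,0,0]
    - [0,0,0,-0.25,0]
    - [0,0,0,-0.25,0]
    - [0,0,0,-0.1,0]
    - [0,0,0,0,0]
    - [0,0,0,-0.03,0]
    - [0,0,0,-0.03,0]
    - [0,0,0,0,0]

```text
clock: 6.85
position: [0.5446, -0.0206, 0.1173]
ee_rot: [-3.139, -0.128, -0.001]
force: [-0.1, 0.5, -0.2]
width: 0.15
gripper_force: 30.0
```

Tip at ≈0.062, no contact. Descending slowly.

>>> apply_moves:
  commands:
    - [0,0,0,-0.02,0]
    - [0,0,0,-0.02,0]
    - [0,0,0,-0.02,0]
    - [0,0,0,0,0]

```text
clock: 7.35
position: [0.5443, -0.0203, 0.1133]
ee_rot: [-3.139, -0.128, 0.001]
force: [0.5, 2.1, -0.4]
width: 0.145
gripper_force: 30.1
```

>>> apply_moves:
  commands:
    - [0,0,0.012,-0.02,0]
    - [0,0,0,-0.02,0]
    - [0,0,0,-0.02,0]
    - [0,0,0,0,0]

```text
clock: 7.85
position: [0.5445, -0.02, 0.1099]
ee_rot: [3.139, 0.128, -0.0]
force: [0.0, 2.8, 1.7]
width: 0.147
gripper_force: 30.0
```

>>> apply_moves:
  commands:
    - [0,0,0.01,-0.03,0]
    - [0,0,0,-0.03,0]
    - [0,0,0,-0.03,0]
    - [0,0,0,-0.03,0]
    - [0,0,0,0,0]

```text
clock: 8.48
position: [0.5442, -0.0194, 0.1024]
ee_rot: [3.139, 0.128, -0.001]
force: [-0.2, 1.9, -0.9]
width: 0.151
gripper_force: 30.0
```

>>> apply_moves:
  commands:
    - [0,0,0,-0.03,0]
    - [0,0,0,-0.03,0]
    - [0,0,0,-0.02,0]
    - [0,0,0,-0.02,0]
    - [0,0,0,0,0]

```text
clock: 9.1
position: [0.5444, -0.0194, 0.0966]
ee_rot: [3.139, 0.128, -0.0]
force: [0.3, 1.5, -1.7]
width: 0.148
gripper_force: 30.0
```

>>> apply_moves:
  commands:
    - [0,0,0,-0.02,0]
    - [0,0,0,-0.02,0]
    - [0,0,0,0,0]

```text
clock: 9.48
position: [0.5444, -0.0194, 0.0942]
ee_rot: [-3.139, -0.128, 0.0]
force: [0.3, 1.3, -1.2]
width: 0.141
gripper_force: 30.0
```

>>> apply_moves:
  commands:
    - [0,0,0,-0.02,0]
    - [0,0,0,-0.02,0]
    - [0,0,0,-0.02,0]
    - [0,0,0,0,0]

```text
clock: 9.98
position: [0.5444, -0.0194, 0.0906]
ee_rot: [3.139, 0.128, -0.0]
force: [-0.1, 2.5, -0.6]
width: 0.147
gripper_force: 30.0
```

>>> apply_moves:
  commands:
    - [0,0,0,-0.02,0]
    - [0,0,0,-0.02,0]
    - [0,0,0,-0.02,0]
    - [0,0,0,0,0]

```text
clock: 10.48
position: [0.5443, -0.0194, 0.087]
ee_rot: [3.139, 0.128, -0.0]
force: [0.1, 2.3, -0.8]
width: 0.148
gripper_force: 30.0
```

>>> apply_moves:
  commands:
    - [0,0,0,-0.02,0]
    - [0,0,0,-0.02,0]
    - [0,0,0,-0.02,0]
    - [0,0,0,0,0]

```text
clock: 10.98
position: [0.5444, -0.0194, 0.0834]
ee_rot: [3.139, 0.128, -0.0]
force: [-0.6, 1.9, 0.2]
width: 0.148
gripper_force: 30.0
```

>>> apply_moves:
  commands:
    - [0,0,0,-0.02,0]
    - [0,0,0,-0.02,0]
    - [0,0,0,-0.02,0]
    - [0,0,0,-0.01,0]
    - [0,0,0,0,0]

```text
clock: 11.6
position: [0.5444, -0.0194, 0.0792]
ee_rot: [3.139, 0.128, -0.0]
force: [0.3, 2.4, -0.4]
width: 0.149
gripper_force: 30.0
```

>>> apply_moves:
  commands:
    - [0,0,0,-0.015,0]
    - [0,0,0,-0.015,0]
    - [0,0,0,0,0]

```text
clock: 11.98
position: [0.5444, -0.0194, 0.0774]
ee_rot: [3.139, 0.128, -0.0]
force: [0.2, 1.9, 0.1]
width: 0.15
gripper_force: 30.0
```

>>> apply_moves:
  commands:
    - [0,0,0,-0.01,0]
    - [0,0,0,-0.01,0]
    - [0,0,0,0,0]

```text
clock: 12.35
position: [0.5447, -0.0193, 0.0769]
ee_rot: [3.139, 0.128, 0.001]
force: [-1.7, 2.4, 7.4]
width: 0.15
gripper_force: 30.0
```

Run:
```python
from h import *
s=observe();print(s['position'],s['force'])
im,d=grab('scene'); save('s4',cv2.resize(im[150:290,290:430],(560,560)))
```

```text
[ 0.54471274 -0.01925616  0.0768806 ] [-1.70247132  2.36767435  7.44571229]
```

View pics/s4.png

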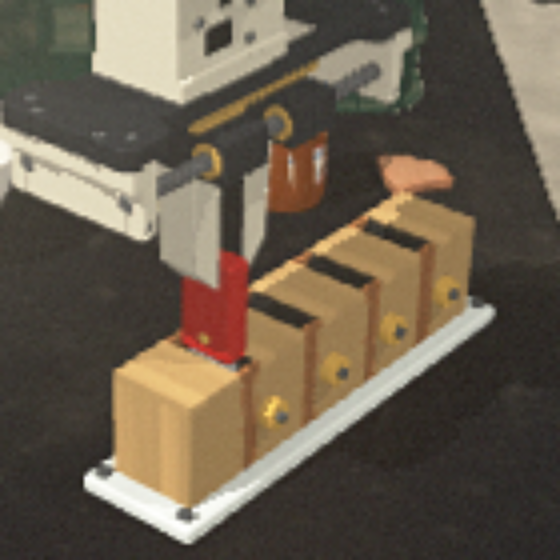

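The scene picture shows the grip's shoulder down on the jaws in gap a at (215,350), and the 7 N contact at the expected height agrees. Releasing and withdrawing.

>>> apply_moves:
  commands:
    - [0,0,0,0.01,0]
    - [45,0,0,0,0]
    - [45,0,0,0,0]
    - [45,0,0,0,0]
    - [45,0,0,0.2,0]
    - [45,0,0,0.4,0]
    - [45,0,0,0.6,0]
    - [45,0,0,0.6,0]
    - [45,0,0,0.3,0]
    - [45,0,0,0,0]

```text
clock: 13.65
position: [0.5455, -0.0193, 0.205]
ee_rot: [3.139, 0.128, 0.006]
force: [0.1, 0.2, -0.1]
width: 0.453
gripper_force: 0.0
```

Run:
```python
from h import *
im,d=grab('wrist'); s=observe();print(s['position'],s['force'],s['width'])
c=cam('wrist',s['position'],s['ee_rot']); hsv=cv2.cvtColor(im,cv2.COLOR_RGB2HSV)
m=(((hsv[...,0]<6)|(hsv[...,0]>174))&(hsv[...,1]>150)&(hsv[...,2]>60)); v,u=np.where(m)
P=bydepth(c,np.c_[u,v],d[v,u]); t=(np.hypot(P[:,0]-.5445,P[:,1]+.0195)<.03)&(P[:,2]>.09); 
t2=t&(P[:,2]>np.percentile(P[t,2],60)-.004); X=P[t2]; print(t2.sum(),np.percentile(P[t,2],[50,90]),X.mean(0),cv2.minAreaRect((X[:,:2]*1000).astype(np.float32)))
```

```text
[ 0.54469332 -0.01944197  0.20355098] [-0.05109564 -0.06778866  0.53358883] 0.4507420382369994
609 [0.11650622 0.11757783] [ 0.54318245 -0.01887925  0.11656254] ((542.6846923828125, -18.97028160095215), (30.263187408447266, 13.341452598571777), 4.306115627288818)
```

```bash
python3 -c "
from cell import arm; print(arm.sign_off())"
```

```text
the job is handed in; nothing more can be done
None
```

The middle-sized feeler from the stand is now upright and fully home in gap a, its grip resting on the jaws. Gap a took it on the first try, with about 7 N on the tool when it seated, and I have handed the job in; the hand-in returned no verdict.

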